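# Nest the dosing cups on the round mat

## Task

Put the steel dosing cups away in the laundry room as one nest: the wide cup standing upright in the middle of the round cork mat, the medium cup down inside the wide one, the narrow cup down inside the medium one, and the lid seated on top of the narrow cup, knob up. Leave the bar of soap and the timer where they lie, and leave the square mat empty.

Things in the scene. Friction and masses are not known exactly. Their poses are not given: they have to be found in the camera images.
- cup_wide: Wide low open cup of plain stainless steel, straight-sided: outer diameter 70 mm, height 40 mm, wall 3 mm, inner diameter 64 mm, floor 4 mm thick, seen from above a 70 mm ring; origin at the centre of its underside, z up along its axis; about 90 g, loose, upright at the start.
- cup_medium: Medium open cup of plain stainless steel, straight-sided: outer diameter 54 mm, height 66 mm, wall 3 mm, inner diameter 48 mm, floor 4 mm thick; nested in the wide cup it stands 30 mm above the wide cup's rim, seen from above a 54 mm ring; origin at the centre of its underside, z up along its axis; about 100 g, loose, upright at the start.
- cup_narrow: Narrow tall open cup of plain stainless steel, straight-sided: outer diameter 38 mm, height 96 mm, wall 3 mm, inner diameter 32 mm, floor 4 mm thick; nested in the medium cup it stands 34 mm above the medium cup's rim, seen from above a 38 mm ring; origin at the centre of its underside, z up along its axis; about 90 g, loose, upright at the start.
- lid: Steel lid: plug 26 mm in diameter, 6 mm high, below a disc 52 mm in diameter, 5 mm thick, with a round knob 18 mm in diameter, 28 mm high (11 to 39 mm above the origin). Seated, the plug is in the narrow cup's mouth, the disc on its rim, the lid's origin 90 mm above the cup's. Origin at the centre of the plug's underside, z up; 60 g, loose; at the start it stands on its plug, knob up.
- mat_round: The target: round cork mat, 96 mm in diameter, 6 mm thick, lying flat and fixed to the counter; origin at the centre of its underside (its top is 6 mm above).
- mat_square: Square cork mat, 96 by 96 mm, 6 mm thick, lying flat and fixed to the counter; not the target, stays empty; origin at the centre of its underside.
- soap: Bar of soap, ivory, 75 (its x) by 50 (its y) by 26 mm high, loose, to be left alone; origin at the centre of its underside.
- timer: Round white timer, 60 mm in diameter, 35 mm high with its black grip, loose, to be left alone; origin at the centre of its underside.
There are look-alikes about, which are no part of the job. What is shaped like the cup_narrow but black is not meant. Leave any red look-alike of the cup_wide alone.

How it is judged:
At the end, for the whole second after the job is handed in: Wide cup on the round mat within 13 mm of its centre; medium cup on the floor of the wide one and narrow cup on the floor of the medium one (each within 8 mm); lid on the narrow cup's rim (6 mm); heights within 3 mm, all upright within 0.08 rad, at rest (horizontal distance between cup_wide and mat_round below 0.013 m and z of cup_wide in the frame of mat_round between 0.003 and 0.009 m and horizontal distance between cup_medium and cup_wide below 0.008 m and z of cup_medium in the frame of cup_wide between 0.001 and 0.007 m and horizontal distance between cup_narrow and cup_medium below 0.008 m and z of cup_narrow in the frame of cup_medium between 0.001 and 0.007 m and horizontal distance between lid and cup_narrow below 0.006 m and z of lid in the frame of cup_narrow between 0.087 and 0.093 m and angle between each of cup_wide, cup_medium, cup_narrow, lid's own z axis and vertical below 0.08 rad and linear speed of each of cup_wide, cup_medium, cup_narrow, lid below 0.02 m/s); the robot touches nothing.
It fails at once if the bar of soap or the timer is moved by more than 25 mm (distance of any of soap, timer from where it was at the start of the episode above 0.025 m).
It fails at once if a cup or the lid is put on the square mat (contact force between any of cup_wide, cup_medium, cup_narrow, lid and mat_square above 0.3 N).
It also fails if it takes over 120 s, if anything falls off the work surface, if the arm or the gripper's body presses on something with over 40 N, if the wrist force passes 120 N, or if a joint passes its speed limit or range.

## Robot

A 6-joint arm with a two-finger parallel gripper is mounted at the origin on the work surface. World frame = base frame: x ahead of the robot, y to its left, z up, the work surface at z = 0. Lengths are in m, angles in rad, forces in N, time in s.
With the tool pointing down it reaches from about 0.3 to 0.775 m from the base axis. Payload 14.6 kg.
Tool frame: the origin (TCP) lies on the mounting face of the last link; the fingertips stand 199 mm ahead of it and the grasp point (between the pads) lies 180 mm ahead of it; z points along the fingers, y is the line along which they close (so a half turn about z gives the same grasp; the last joint's range is limited). The gripper opens to 94 mm and grips with 3 to 60 N. Pads are 16 mm wide; open, the fingers measure 119 mm over their backs; the gripper's body (75 mm by 177 mm) begins 78 mm behind the grasp point.
Start: joints at [-0.067, 0.3, 1.521, -0, 1.321, -0.067], TCP at [0.55, -0, 0.405] pointing down, gripper open.
Joint ranges: [-3.03, 3.03], [-0.79, 2.21], [0.23, 2.52], [-1.04, 4.18], [0, 3.07], [-2.55, 2.55]. Speed limits (rad/s): [2.22, 2.22, 2.57, 3.14, 3.14, 3.14].

## Interface

Orientations are given as [roll, pitch, yaw] about the fixed x, y, z axes, in that order (R = Rz(yaw) Ry(pitch) Rx(roll)).
In Python, from station import telemetry, cams, workorder, finder gives the robot as it stands.
- The arm moves only by the tool jog_arm, never from a script. Its argument "rows" is a list of rows, each an object with "gripper": the finger opening in m, from 0 to 0.094; "slide": the shift along the tool's x, y, z in m, a list of three; "spin": the turn about the tool's z in rad. In form: [{"gripper": gripper, "slide": [tx, ty, tz], "spin": spin}, ...]. A call has 1 to 8 rows; each row is the pose to reach, as a shift and turn from the pose commanded when the call began, along the tool's axes at that moment; what a row does not reach only later rows make up. A row lasts 1/10 s, in which the tool goes at most 50 mm and 8.59 degrees, less where a joint would pass 70% of its speed; a pose out of reach is approached as far as the arm can. A call with a gripper value outside its range is refused whole. The fingers move at their own pace and stop on an object; "squeeze" is the grip in N (left out, the last holds). Time passes only in rows, so rows that repeat a pose let the fingers close. It gives the time, the measured TCP pose, the force, the opening and the grip force at its end, in the units of the state.
- telemetry.get_obs(): the state, without advancing time (a new reading comes with each control period).
- cams.camera(name): name is "scene" or "side" or "wrist"; returns (picture, depth): 400x640x3 uint8, red, green, blue; 400x640 float32, m along the optical axis (not along the pixel's ray), 0 where there is no reading.
- cams.camera_info(name): a dict with "camera_matrix" (3x3 intrinsics, pixels), "R" (3x3) and "t" (3): a world point X has camera coordinates R X + t; the wrist camera has in their place "tool_from_camera" (4x4, takes a point from camera to tool coordinates, whose origin is the TCP and whose axes are the flange's). Camera axes: x right, y down, z forward; pixel columns grow to the right and rows downward; lengths in m; the calibration is good to about 2 mm. A picture is of the moment at which its call begins: read the wrist's pose just before it. camera_info takes no time and is no camera call.
- workorder.hand_in(): hands the job in; it is judged then, once.
Trained networks look in the newest picture that a camera, given by its name, has taken for a name from the list of things; names that differ only in an ending like _2 or _b are one class to them, and where a whole thing is asked for, a point or a joint stands for the part that bears it (a point fixed in the world has none). Each returns a list of dicts, best first, with "confidence" (0 to 1); they miss things now and then, are a little off and sometimes report something else, mostly with a low value. They report only what shows in the picture. A call takes as long as a camera call. They do not tell look-alikes from the thing itself.
- finder.find_in(target, camera): "point" ([x, y, z] in m, in world coordinates, good to about 4 mm: the middle of the surface that is visible of it).
- finder.masks_of(target, camera): "region" (400x640 bool, what is visible of it).
The state is a dict: "time_s": time; "qpos": joint angles; "joint_vel": joint speeds; "tau": joint torques, N m; "ee_pos": TCP position; "eef_rot": TCP orientation; "force": force on the tool from outside, world axes, zero at the start; "moment": the same for the moment, N m; "grip_width": finger opening in m; "grip_force": force on a finger pad.
Only numpy, scipy, OpenCV 4.12 (cv2) and the standard library are available. Lean on these libraries where they do the work, as an engineer would, in place of code of your own. Each camera call takes 0.05 s, during which the arm holds its last target. There are 200 camera calls.

## Working session

There is one attempt and no reset: what is moved stays moved. The work goes in short steps, Python scripts to look and compute and a tool call to move; the robot and the scene stay as the last step left them, time stands still between calls to the robot, and variables do not carry over. Pictures are saved under pics/ and viewed, at most 14 in all, crops included, and the job is handed in when it is done.

Besides the shell and the picture viewer there is one more tool, called after ">>>" by a JSON object that holds its "op" and its "data". jog_arm: Moves the arm, as the interface text tells. Its arguments: {"type":"object","properties":{"rows":{"type":"array","items":{"type":"object","properties":{"gripper":{"type":"number"},"slide":{"type":"array","items":{"type":"number"}},"spin":{"type":"number"}}}},"squeeze":{"type":"number"}},"required":["rows"]}

```bash
ls; mkdir -p pics; python3 - <<'E'
from station import telemetry, cams, workorder, finder
import cv2,numpy as np
print(telemetry.get_obs())
for c in ["scene","side"]:
    p,d=cams.camera(c); cv2.imwrite(f"pics/{c}0.png",p[:,:,::-1]); i=cams.camera_info(c); print(c,i)
    for n in ["cup_wide","cup_medium","cup_narrow","lid","mat_round","mat_square","soap","timer"]:
        print(n,[(np.round(r["point"],3).tolist(),round(r["confidence"],2)) for r in finder.find_in(n,c)])
print(cams.camera_info("wrist"))
E
```

```text
pics
{'time_s': 0.0, 'qpos': array([-6.65809948e-02,  3.00474891e-01,  1.52161380e+00,  5.37528783e-06,
        1.32068816e+00, -6.65619652e-02]), 'joint_vel': array([-0.00056596,  0.00062105, -0.00054778, -0.00101534,  0.00021755,
        0.00061127]), 'tau': array([-1.53750298e-03, -5.31805658e+01, -3.52735734e+01,  7.07558286e-02,
        2.43994006e-02, -4.79655944e-05]), 'ee_pos': array([5.49961595e-01, 1.04530939e-05, 4.04070270e-01]), 'eef_rot': array([-3.14041142e+00, -8.39593936e-05,  1.57077591e+00]), 'force': array([-0.15416838,  0.12953934, -0.43843957]), 'moment': array([-0.00366343,  0.02718652, -0.01123261]), 'grip_force': 0.0, 'grip_width': 0.0942565876930947}
scene {'camera_matrix': array([[389.51854616,   0.        , 319.29708556],
       [  0.        , 389.51854616, 208.45029777],
       [  0.        ,   0.        ,   1.        ]]), 'R': array([[-0.58935473,  0.8077824 , -0.0121901 ],
       [ 0.66832109,  0.47901594, -0.56911392],
       [-0.45388095, -0.34355688, -0.82216832]]), 't': array([ 0.33112347, -0.33057485,  1.08812873])}
cup_wide [([0.452, -0.012, 0.018
[... 1103 characters left out ...]
.477, 0.237, 0.006], 0.76)]
soap [([0.531, -0.109, 0.022], 0.84), ([0.614, 0.259, 0.043], 0.19)]
timer [([0.542, 0.134, 0.02], 0.92), ([0.531, -0.106, 0.021], 0.73)]
{'camera_matrix': array([[328.62327291,   0.        , 317.8387523 ],
       [  0.        , 328.62327291, 196.59030702],
       [  0.        ,   0.        ,   1.        ]]), 'tool_from_camera': array([[-1.02632587e-03, -9.64725076e-01, -2.63257429e-01,
         7.74838213e-02],
       [ 9.99999448e-01, -9.30967351e-04, -4.86967271e-04,
         8.60506111e-05],
       [ 2.24705466e-04, -2.63257784e-01,  9.64725499e-01,
         1.89758382e-02],
       [ 0.00000000e+00,  0.00000000e+00,  0.00000000e+00,
         1.00000000e+00]])}
```

View pics/scene0.png

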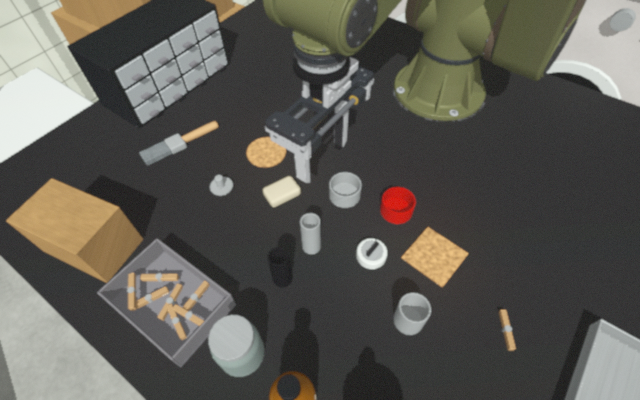

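View pics/side0.png

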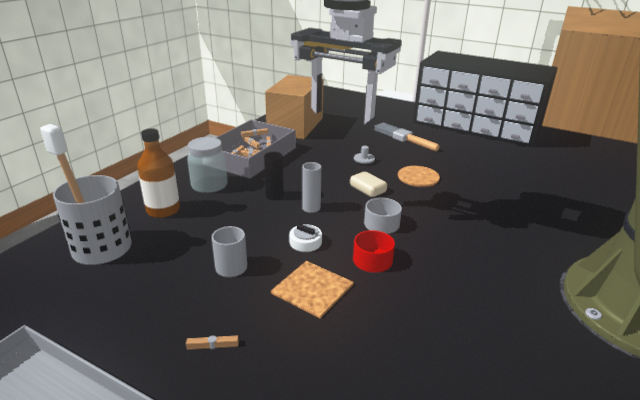

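The steel wide cup is at scene (345,190), with the red look-alike at (398,205). The steel narrow cup is at (311,233), with the black one at (282,265). The other parts are the medium cup (411,313), lid (221,185), round mat (266,152), square mat (435,256), soap (282,191) and timer (372,253). Next I'll measure positions with rim circle fits.

```bash
cat > h.py <<'E'
from station import telemetry, cams, workorder, finder
import cv2,numpy as np
from scipy.optimize import least_squares
from scipy.spatial.transform import Rotation as Ro
def cam(name):
    o=telemetry.get_obs(); p,d=cams.camera(name); i=cams.camera_info(name); K=i["camera_matrix"]
    if name=="wrist":
        T=np.eye(4); T[:3,:3]=Ro.from_euler("xyz",o["eef_rot"]).as_matrix(); T[:3,3]=o["ee_pos"]; T=T@i["tool_from_camera"]
        R=T[:3,:3].T; t=-R@T[:3,3]
    else: R,t=i["R"],i["t"]
    v,u=np.mgrid[:400,:640]; c=np.stack([(u-K[0,2])/K[0,0]*d,(v-K[1,2])/K[1,1]*d,d],-1)
    W=(c-t)@R; W[d==0]=np.nan
    return p,W,K,R,t
def fit(P,r,near):
    f=least_squares(lambda q:np.hypot(P[:,0]-q[0],P[:,1]-q[1])-r,near,loss="soft_l1",f_scale=.001)
    return f.x, np.sqrt(np.mean(f.fun**2))
def rim(W,near,h,ro,tol=.004,rad=.02):
    """points near the rim height h around near -> circle of mid-wall radius"""
    m=(abs(W[...,2]-h)<tol)&(np.hypot(W[...,0]-near[0],W[...,1]-near[1])<ro+rad)
    P=W[m]; 
    return (*fit(P,ro-.0015,near),len(P))
E
python3 - <<'E'
from h import *
N={"cup_wide":((.452,0),.04,.035),"cup_medium":((.617,.254),.066,.027),"cup_narrow":((.605,.021),.096,.019)}
for c in ["scene","side"]:
    p,W,*_=cam(c)
    for n,(g,h,r) in N.items(): print(c,n,rim(W,g,h,r))
    for n,g,z0,z1,rr in [("lid disc",(.605,-.243),.004,.016,.04),("knob",(.605,-.243),.03,.045,.025),("mat",(.462,-.233),.003,.009,.06),("soap",(.537,-.112),.022,.03,.06),("timer",(.55,.132),.015,.04,.05),("sq",(.478,.234),.003,.009,.08),("black",(.693,.015),.085,.1,.035)]:
        m=(W[...,2]>z0)&(W[...,2]<z1)&(np.hypot(W[...,0]-g[0],W[...,1]-g[1])<rr)
        if n in("mat","sq"): m&=(p[...,0].astype(int)-p[...,2]>50)
        P=W[m]; print(c,n,len(P),P.mean(0).round(4),(P.min(0)+P.max(0)).round(4)/2,np.ptp(P,0).round(3))
E
```

```text
scene cup_wide (array([ 0.4561428 , -0.00680226]), np.float64(0.001109697287202834), 185)
scene cup_medium (array([0.62614078, 0.24862596]), np.float64(0.0010452727687181788), 224)
scene cup_narrow (array([0.60555164, 0.01160811]), np.float64(0.0010889472027972658), 122)
scene lid disc 269 [ 0.6057 -0.2418  0.012 ] [ 0.602   -0.2391   0.00995] [0.054 0.066 0.012]
scene knob 59 [ 0.6043 -0.2456  0.0383] [ 0.6027  -0.2465   0.03615] [0.018 0.017 0.011]
scene mat 756 [ 0.4641 -0.2345  0.0071] [ 0.46295 -0.2375   0.006  ] [0.088 0.097 0.006]
scene soap 555 [ 0.5391 -0.121   0.0266] [ 0.53845 -0.1232   0.0259 ] [0.08  0.065 0.008]
scene timer 655 [0.5564 0.1248 0.0257] [0.55305 0.12375 0.02715] [0.059 0.059 0.024]
scene sq 1880 [0.4801 0.2278 0.0071] [0.4778 0.2262 0.006 ] [0.107 0.106 0.006]
scene black 210 [0.6971 0.0097 0.0938] [0.697   0.00955 0.09245] [0.038 0.037 0.015]
side cup_wide (array([ 0.45605512, -0.00617889]), np.float64(0.0013128613164033792), 228)
side cup_medium (array([0.62559423, 0.24971313]), np.float64(0.0010680332854319547), 240)
side cup_narrow (array([0.60547342, 0.01216768]), np.float64(0.0014657986702135666), 109)
side lid disc 151 [ 0.601  -0.2404  0.0118] [ 0.6037  -0.24645  0.0097 ] [0.05  0.053 0.011]
side knob 42 [ 0.6022 -0.2435  0.0369] [ 0.60265 -0.2472   0.03655] [0.019 0.021 0.012]
side mat 640 [ 0.4585 -0.2318  0.0069] [ 0.4601  -0.2361   0.00605] [0.095 0.098 0.006]
side soap 359 [ 0.5351 -0.1174  0.0261] [ 0.53765 -0.1219   0.02585] [0.078 0.066 0.007]
side timer 572 [0.5486 0.1315 0.0248] [0.55245 0.12495 0.0264 ] [0.059 0.06  0.023]
side sq 2464 [0.4765 0.2319 0.0066] [0.4786  0.22855 0.006  ] [0.104 0.106 0.006]
side black 202 [0.6965 0.0107 0.0919] [0.69695 0.0096  0.0916 ] [0.038 0.04  0.013]
```

Both cameras agree to within about 1 mm. I'll approach the wide cup first.

>>> {"op": "jog_arm", "data": {"rows": [{"gripper": 0.094, "slide": [-0.0065, -0.05, 0.0], "spin": 0}, {"gripper": 0.094, "slide": [-0.0065, -0.094, 0.03], "spin": 0}, {"gripper": 0.094, "slide": [-0.0065, -0.094, 0.07], "spin": 0}, {"gripper": 0.094, "slide": [-0.0065, -0.094, 0.11], "spin": 0}, {"gripper": 0.094, "slide": [-0.0065, -0.094, 0.14], "spin": 0}, {"gripper": 0.094, "slide": [-0.0065, -0.094, 0.14], "spin": 0}, {"gripper": 0.094, "slide": [-0.0065, -0.094, 0.14], "spin": 0}]}}

```text
time_s: 1.7
ee_pos: [0.4563, -0.0065, 0.2655]
eef_rot: [-3.142, -0.0, 1.571]
force: [0.8, -0.3, -0.6]
grip_width: 0.0938
grip_force: 0.0
```

```bash
python3 - <<'E'
from h import *
p,W,*_=cam("wrist"); cv2.imwrite("pics/w1.png",p[:,:,::-1])
print(rim(W,(.456,-.0065),.04,.035), telemetry.get_obs()["ee_pos"])
E
```

```text
(array([ 0.45585113, -0.00573483]), np.float64(0.0010355282913399723), 1735) [ 0.4565056  -0.00654125  0.26612654]
```

>>> {"op": "jog_arm", "data": {"rows": [{"gripper": 0.094, "slide": [0.0005, 0, 0.03], "spin": 0}, {"gripper": 0.094, "slide": [0.0005, 0, 0.06], "spin": 0}, {"gripper": 0.094, "slide": [0.0005, 0, 0.06], "spin": 0}, {"gripper": 0.06, "slide": [0.0005, 0, 0.06], "spin": 0}, {"gripper": 0.06, "slide": [0.0005, 0, 0.06], "spin": 0}, {"gripper": 0.06, "slide": [0.0005, 0, 0.06], "spin": 0}, {"gripper": 0.06, "slide": [0.0005, 0, 0.06], "spin": 0}, {"gripper": 0.06, "slide": [0.0005, 0, 0.06], "spin": 0}], "squeeze": 15}}

```text
time_s: 2.55
ee_pos: [0.4564, -0.006, 0.2059]
eef_rot: [3.14, 0.0, 1.571]
force: [-1.4, 0.4, 10.3]
grip_width: 0.0699
grip_force: 15.0
```

>>> {"op": "jog_arm", "data": {"rows": [{"gripper": 0.06, "slide": [0, 0, -0.04], "spin": 0}, {"gripper": 0.06, "slide": [0, 0, -0.09], "spin": 0}, {"gripper": 0.06, "slide": [-0.04, 0.001, -0.09], "spin": 0}, {"gripper": 0.06, "slide": [-0.09, 0.002, -0.09], "spin": 0}, {"gripper": 0.06, "slide": [-0.14, 0.003, -0.09], "spin": 0}, {"gripper": 0.06, "slide": [-0.19, 0.004, -0.09], "spin": 0}, {"gripper": 0.06, "slide": [-0.2305, 0.005, -0.09], "spin": 0}, {"gripper": 0.06, "slide": [-0.2305, 0.005, -0.09], "spin": 0}]}}

```text
time_s: 3.35
ee_pos: [0.4605, -0.2403, 0.2951]
eef_rot: [3.141, 0.001, 1.567]
force: [-0.2, 1.2, -1.5]
grip_width: 0.0698
grip_force: 15.0
```

```bash
python3 - <<'E'
from h import *
o=telemetry.get_obs();print(o["ee_pos"],o["grip_width"],o["force"])
p,W,*_=cam("wrist"); cv2.imwrite("pics/w2.png",p[:,:,::-1])
P=W[(abs(W[...,2]-.13)<.008)&(np.hypot(W[...,0]-.461,W[...,1]+.2365)<.05)]; print(P.mean(0)); print(fit(P,.0335,(.461,-.236)))
m=(abs(W[...,2]-.006)<.004)&(np.hypot(W[...,0]-.461,W[...,1]+.2365)<.07)&(p[...,0].astype(int)-p[...,2]>50)
P=W[m];print(len(P),P.min(0),P.max(0))
E
```

```text
[ 0.46052938 -0.24030227  0.29512908] 0.06983140456084917 [-0.24150639  1.19814692 -1.52120391]
[ 0.46055862 -0.23346042  0.12890351]
(array([ 0.46048725, -0.23974189]), np.float64(0.003936019007793342))
4809 [ 0.41174932 -0.25184697  0.00203203] [ 0.50715182 -0.18844276  0.0096561 ]
```

>>> {"op": "jog_arm", "data": {"rows": [{"gripper": 0.06, "slide": [0, 0, 0.0], "spin": 0}, {"gripper": 0.06, "slide": [0, 0, 0.035], "spin": 0}, {"gripper": 0.06, "slide": [0, 0, 0.07], "spin": 0}, {"gripper": 0.06, "slide": [0, 0, 0.08], "spin": 0}, {"gripper": 0.06, "slide": [0, 0, 0.083], "spin": 0}, {"gripper": 0.06, "slide": [0, 0, 0.083], "spin": 0}]}}

```text
time_s: 4.0
ee_pos: [0.4614, -0.2362, 0.2127]
eef_rot: [3.141, 0.001, 1.572]
force: [-0.4, -0.4, -0.1]
grip_width: 0.0699
grip_force: 15.0
```

>>> {"op": "jog_arm", "data": {"rows": [{"gripper": 0.094, "slide": [0, 0, 0], "spin": 0}, {"gripper": 0.094, "slide": [0, 0, 0], "spin": 0}, {"gripper": 0.094, "slide": [0, 0, 0], "spin": 0}, {"gripper": 0.094, "slide": [0, 0, -0.04], "spin": 0}, {"gripper": 0.094, "slide": [0, 0, -0.09], "spin": 0}, {"gripper": 0.094, "slide": [0, 0, -0.12], "spin": 0}, {"gripper": 0.094, "slide": [0, 0, -0.12], "spin": 0}, {"gripper": 0.094, "slide": [0, 0, -0.12], "spin": 0}]}}

```text
time_s: 4.8
ee_pos: [0.4608, -0.2365, 0.3319]
eef_rot: [3.141, 0.001, 1.571]
force: [-0.7, 0.1, 0.1]
grip_width: 0.094
grip_force: 0.0
```

```bash
python3 - <<'E'
from h import *
o=telemetry.get_obs();print(o["time_s"],o["ee_pos"],o["eef_rot"],o["grip_width"],o["force"])
for c in["wrist","scene","side"]:
    p,W,*_=cam(c);print(c,rim(W,(.461,-.2365),.046,.035))
    if c=="wrist":cv2.imwrite("pics/w3.png",p[:,:,::-1])
E
```

```text
4.8 [ 0.46083572 -0.23645946  0.33190295] [3.14070897e+00 5.14354265e-04 1.57067736e+00] 0.093987387017414 [-0.66821325  0.06506884  0.11274283]
wrist (array([ 0.46145156, -0.23626447]), np.float64(0.0010206982674086597), 1046)
scene (array([ 0.46152597, -0.23668762]), np.float64(0.0011927381483299421), 158)
side (array([ 0.46187951, -0.23665489]), np.float64(0.001613877160692653), 162)
```

>>> {"op": "jog_arm", "data": {"rows": [{"gripper": 0.094, "slide": [0.04, 0.013, 0], "spin": 0}, {"gripper": 0.094, "slide": [0.085, 0.029, 0], "spin": 0}, {"gripper": 0.094, "slide": [0.13, 0.044, 0], "spin": 0}, {"gripper": 0.094, "slide": [0.175, 0.06, 0], "spin": 0}, {"gripper": 0.094, "slide": [0.22, 0.075, 0], "spin": 0}, {"gripper": 0.094, "slide": [0.265, 0.09, 0], "spin": 0}, {"gripper": 0.094, "slide": [0.31, 0.105, 0], "spin": 0}, {"gripper": 0.094, "slide": [0.355, 0.121, 0], "spin": 0}]}}

```text
time_s: 5.75
ee_pos: [0.5822, 0.1205, 0.3304]
eef_rot: [-3.14, 0.0, 1.571]
force: [0.6, -0.4, -1.0]
grip_width: 0.094
grip_force: 0.0
```

>>> {"op": "jog_arm", "data": {"rows": [{"gripper": 0.094, "slide": [0.045, 0.015, 0], "spin": 0}, {"gripper": 0.094, "slide": [0.09, 0.03, 0], "spin": 0}, {"gripper": 0.094, "slide": [0.13, 0.044, 0], "spin": 0}, {"gripper": 0.094, "slide": [0.13, 0.044, 0], "spin": 0}, {"gripper": 0.094, "slide": [0.13, 0.044, 0], "spin": 0}, {"gripper": 0.094, "slide": [0.13, 0.044, 0], "spin": 0}]}}

```text
time_s: 6.35
ee_pos: [0.626, 0.2476, 0.3308]
eef_rot: [-3.14, 0.001, 1.57]
force: [0.3, -0.0, -0.6]
grip_width: 0.0938
grip_force: 0.0
```

```bash
python3 - <<'E'
from h import *
p,W,*_=cam("wrist");o=telemetry.get_obs();print(o["time_s"],o["ee_pos"],o["eef_rot"],rim(W,(.626,.249),.066,.027))
E
```

```text
6.4 [0.62600923 0.2473689  0.33124103] [-3.14077582e+00  3.62398346e-04  1.56961463e+00] (array([0.62597404, 0.25024953]), np.float64(0.0010175794222433217), 926)
```

>>> {"op": "jog_arm", "data": {"rows": [{"gripper": 0.094, "slide": [0.002, 0, 0.04], "spin": 0}, {"gripper": 0.094, "slide": [0.002, 0, 0.09], "spin": 0}, {"gripper": 0.094, "slide": [0.002, 0, 0.09], "spin": 0}, {"gripper": 0.045, "slide": [0.002, 0, 0.09], "spin": 0}, {"gripper": 0.045, "slide": [0.002, 0, 0.09], "spin": 0}, {"gripper": 0.045, "slide": [0.002, 0, 0.09], "spin": 0}, {"gripper": 0.045, "slide": [0.002, 0, 0.09], "spin": 0}, {"gripper": 0.045, "slide": [0.002, 0, 0.09], "spin": 0}], "squeeze": 20}}

```text
time_s: 7.2
ee_pos: [0.6261, 0.2505, 0.2426]
eef_rot: [3.14, -0.0, 1.571]
force: [-0.9, -0.9, -0.6]
grip_width: 0.0572
grip_force: 0.0
```

```bash
python3 - <<'E'
from h import *
p,W,*_=cam("scene");o=telemetry.get_obs();print(o["time_s"],o["ee_pos"],o["grip_width"],o["grip_force"],rim(W,(.626,.249),.066,.027))
E
```

```text
7.25 [0.62602301 0.25054985 0.24230952] 0.053650709919776905 11.834635821869597 (array([0.62552731, 0.2497596 ]), np.float64(0.002336768730625506), 78)
```

>>> {"op": "jog_arm", "data": {"rows": [{"gripper": 0.045, "slide": [0, 0, 0], "spin": 0}, {"gripper": 0.045, "slide": [0, 0, -0.04], "spin": 0}, {"gripper": 0.045, "slide": [0, 0, -0.09], "spin": 0}, {"gripper": 0.045, "slide": [0, 0, -0.125], "spin": 0}, {"gripper": 0.045, "slide": [-0.04, -0.0135, -0.125], "spin": 0}, {"gripper": 0.045, "slide": [-0.085, -0.0285, -0.125], "spin": 0}, {"gripper": 0.045, "slide": [-0.13, -0.044, -0.125], "spin": 0}, {"gripper": 0.045, "slide": [-0.175, -0.059, -0.125], "spin": 0}]}}

```text
time_s: 8.05
ee_pos: [0.566, 0.074, 0.3665]
eef_rot: [-3.141, 0.0, 1.571]
force: [1.3, 0.5, -0.7]
grip_width: 0.0531
grip_force: 19.8
```

>>> {"op": "jog_arm", "data": {"rows": [{"gripper": 0.045, "slide": [-0.045, -0.015, 0], "spin": 0}, {"gripper": 0.045, "slide": [-0.09, -0.03, 0], "spin": 0}, {"gripper": 0.045, "slide": [-0.135, -0.0455, 0], "spin": 0}, {"gripper": 0.045, "slide": [-0.18, -0.061, 0], "spin": 0}, {"gripper": 0.045, "slide": [-0.225, -0.076, 0], "spin": 0}, {"gripper": 0.045, "slide": [-0.27, -0.091, 0], "spin": 0}, {"gripper": 0.045, "slide": [-0.31, -0.105, 0], "spin": 0}, {"gripper": 0.045, "slide": [-0.31, -0.105, 0], "spin": 0}]}}

```text
time_s: 8.85
ee_pos: [0.4604, -0.2381, 0.3665]
eef_rot: [-3.141, 0.001, 1.566]
force: [0.3, 0.5, -1.1]
grip_width: 0.0533
grip_force: 19.8
```

>>> {"op": "jog_arm", "data": {"rows": [{"gripper": 0.045, "slide": [0, 0, 0], "spin": 0}, {"gripper": 0.045, "slide": [0, 0, 0], "spin": 0}, {"gripper": 0.045, "slide": [0, 0, 0], "spin": 0}]}}

```text
time_s: 9.15
ee_pos: [0.4624, -0.2335, 0.3666]
eef_rot: [-3.142, -0.0, 1.572]
force: [0.3, 0.7, -1.3]
grip_width: 0.0531
grip_force: 19.8
```

```bash
python3 - <<'E'
from h import *
o=telemetry.get_obs();print(o["time_s"],o["ee_pos"],o["eef_rot"],o["grip_width"],o["grip_force"])
for c in["wrist","scene","side"]:
    p,W,*_=cam(c); P=W[(W[...,2]>.17)&(W[...,2]<.2)&(np.hypot(W[...,0]-.4615,W[...,1]+.2365)<.035)]
    z=o["ee_pos"][2]-.241+.066
    print(c,z,rim(W,(.4615,-.2365),z+.002,.027),"wide",rim(W,(.4615,-.2365),.046,.035))
    cv2.imwrite(f"pics/m_{c}.png",p[:,:,::-1])
E
```

```text
9.15 [ 0.4623945  -0.23351493  0.36663809] [-3.14158651e+00 -1.51498135e-04  1.57230619e+00] 0.053052066609736326 19.782482378650457
wrist 0.19163809325488101 (array([ 0.46219906, -0.23376849]), np.float64(0.0036122679131945844), 2179) wide (array([ 0.46140996, -0.23679194]), np.float64(0.0009466747681672806), 454)
scene 0.19163809325488101 (array([ 0.46233458, -0.23431788]), np.float64(0.006422530064802538), 139) wide (array([ 0.46160336, -0.23666274]), np.float64(0.0012487103587089591), 159)
side 0.19163809325488101 (array([ 0.46242625, -0.23337218]), np.float64(0.006482120522991663), 122) wide (array([ 0.46208309, -0.23636799]), np.float64(0.0016194349445717736), 163)
```

```bash
python3 - <<'E'
import cv2,numpy as np
a=cv2.imread("pics/m_wrist.png");b=cv2.imread("pics/m_side.png")[60:260,300:500];c=cv2.imread("pics/m_scene.png")[40:240,180:380]
cv2.imwrite("pics/m.png",np.vstack([cv2.resize(a,(480,300)),np.hstack([cv2.resize(b,(240,240)),cv2.resize(c,(240,240))])]))
E
```

```text
(no output)
```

View pics/m.png

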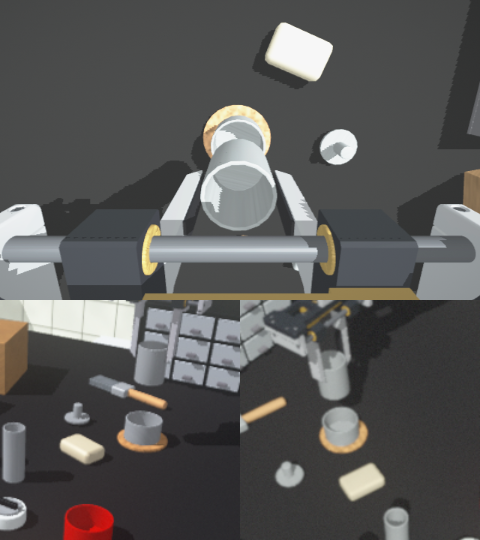

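The medium cup is held level above the wide cup, which stands on the round mat. I'll correct 2 mm in y and lower it.

>>> {"op": "jog_arm", "data": {"rows": [{"gripper": 0.045, "slide": [-0.002, -0.0005, 0], "spin": 0}, {"gripper": 0.045, "slide": [-0.002, -0.0005, 0.03], "spin": 0}, {"gripper": 0.045, "slide": [-0.002, -0.0005, 0.06], "spin": 0}, {"gripper": 0.045, "slide": [-0.002, -0.0005, 0.07], "spin": 0}, {"gripper": 0.045, "slide": [-0.002, -0.0005, 0.085], "spin": 0}, {"gripper": 0.045, "slide": [-0.002, -0.0005, 0.1], "spin": 0}, {"gripper": 0.045, "slide": [-0.002, -0.0005, 0.112], "spin": 0}, {"gripper": 0.045, "slide": [-0.002, -0.0005, 0.112], "spin": 0}]}}

```text
time_s: 10.1
ee_pos: [0.4614, -0.2364, 0.2538]
eef_rot: [-3.14, -0.001, 1.571]
force: [0.2, -0.3, -0.4]
grip_width: 0.0532
grip_force: 19.8
```

```bash
python3 - <<'E'
from h import *
o=telemetry.get_obs();print(o["time_s"],o["ee_pos"],o["force"],o["grip_width"],o["grip_force"])
for c in["wrist","scene","side"]:
    p,W,*_=cam(c)
    print(c,rim(W,(.4615,-.2365),.076,.027,.005,.006),"wide",rim(W,(.4615,-.2365),.046,.035))
E
```

```text
10.1 [ 0.46141574 -0.23644901  0.25376467] [ 0.18436136 -0.33677637 -0.36649142] 0.05315632598535977 19.78263975586742
wrist (array([ 0.460939  , -0.23607774]), np.float64(0.0015841269658696106), 2863) wide (array([ 0.46164646, -0.23608123]), np.float64(0.005965473921342202), 1626)
scene (array([ 0.46117892, -0.23707452]), np.float64(0.001870948456123762), 140) wide (array([ 0.46146293, -0.23765299]), np.float64(0.005513764469634481), 173)
side (array([ 0.46171617, -0.23677912]), np.float64(0.0023705533957383584), 202) wide (array([ 0.4624811 , -0.23929597]), np.float64(0.004599416911425806), 165)
```

>>> {"op": "jog_arm", "data": {"rows": [{"gripper": 0.045, "slide": [0, 0, 0.001], "spin": 0}, {"gripper": 0.08, "slide": [0, 0, 0.001], "spin": 0}, {"gripper": 0.08, "slide": [0, 0, 0.001], "spin": 0}, {"gripper": 0.08, "slide": [0, 0, 0.001], "spin": 0}, {"gripper": 0.08, "slide": [0, 0, -0.03], "spin": 0}, {"gripper": 0.08, "slide": [0, 0, -0.08], "spin": 0}, {"gripper": 0.08, "slide": [0, 0, -0.11], "spin": 0}, {"gripper": 0.08, "slide": [0, 0, -0.11], "spin": 0}]}}

```text
time_s: 11.05
ee_pos: [0.4617, -0.2366, 0.369]
eef_rot: [3.135, 0.004, 1.571]
force: [0.2, 1.1, 0.0]
grip_width: 0.0801
grip_force: 0.0
```

```bash
python3 - <<'E'
from h import *
o=telemetry.get_obs();print(o["time_s"],o["ee_pos"],o["force"],o["grip_width"],o["grip_force"])
for c in["wrist","scene","side"]:
    p,W,*_=cam(c)
    print(c,rim(W,(.4615,-.2365),.076,.027,.003,.006),"wide",rim(W,(.4615,-.2365),.046,.035,.003))
    for z in (.072,.074,.076,.078): 
        m=(abs(W[...,2]-z)<.001)&(np.hypot(W[...,0]-.4615,W[...,1]+.2365)<.035); print(z,m.sum())
E
```

```text
11.05 [ 0.46174677 -0.23662618  0.36901656] [0.15738612 1.05424038 0.03437957] 0.0800519166521581 0.0
wrist (array([ 0.46149553, -0.23705954]), np.float64(0.0009967839783960248), 720) wide (array([ 0.46141111, -0.23657217]), np.float64(0.004288048657759989), 646)
0.072 56
0.074 78
0.076 409
0.078 233
scene (array([ 0.46169252, -0.23752504]), np.float64(0.0011967245313873197), 109) wide (array([ 0.46107746, -0.23717829]), np.float64(0.005652541539077924), 163)
0.072 30
0.074 24
0.076 51
0.078 34
side (array([ 0.46165389, -0.23697206]), np.float64(0.0016030181738909742), 104) wide (array([ 0.46252893, -0.23922639]), np.float64(0.0045612972738304286), 133)
0.072 37
0.074 35
0.076 47
0.078 22
```

>>> {"op": "jog_arm", "data": {"rows": [{"gripper": 0.06, "slide": [0.035, 0.02, 0], "spin": 0}, {"gripper": 0.06, "slide": [0.075, 0.0435, 0], "spin": 0}, {"gripper": 0.06, "slide": [0.115, 0.0665, 0], "spin": 0}, {"gripper": 0.06, "slide": [0.155, 0.09, 0], "spin": 0}, {"gripper": 0.06, "slide": [0.195, 0.113, 0], "spin": 0}, {"gripper": 0.06, "slide": [0.23, 0.133, 0], "spin": 0}, {"gripper": 0.06, "slide": [0.2485, 0.144, 0], "spin": 0}, {"gripper": 0.06, "slide": [0.2485, 0.144, 0], "spin": 0}]}}

```text
time_s: 12.0
ee_pos: [0.6062, 0.0143, 0.3624]
eef_rot: [-3.139, -0.0, 1.574]
force: [0.0, 0.3, -0.1]
grip_width: 0.0601
grip_force: 0.0
```

>>> {"op": "jog_arm", "data": {"rows": [{"gripper": 0.06, "slide": [0, 0, 0], "spin": 0}, {"gripper": 0.06, "slide": [0, 0, 0], "spin": 0}, {"gripper": 0.06, "slide": [0, 0, 0], "spin": 0}]}}

```text
time_s: 12.3
ee_pos: [0.6052, 0.011, 0.3645]
eef_rot: [-3.141, 0.0, 1.569]
force: [1.2, 0.1, 0.2]
grip_width: 0.0598
grip_force: 0.0
```

```bash
python3 - <<'E'
from h import *
p,W,*_=cam("wrist");o=telemetry.get_obs();print(o["time_s"],o["ee_pos"],o["eef_rot"],rim(W,(.6055,.012),.096,.019,.004,.01))
E
```

```text
12.35 [0.60523608 0.01108005 0.36463565] [-3.14148985e+00  5.44678186e-05  1.56956364e+00] (array([0.60533667, 0.01240561]), np.float64(0.0009825377945548847), 612)
```

Positions agree, so I'll descend 98 mm (TCP to about 0.266) and grip.

>>> {"op": "jog_arm", "data": {"rows": [{"gripper": 0.06, "slide": [0, 0, 0.045], "spin": 0}, {"gripper": 0.06, "slide": [0, 0, 0.08], "spin": 0}, {"gripper": 0.06, "slide": [0, 0, 0.098], "spin": 0}, {"gripper": 0.06, "slide": [0, 0, 0.098], "spin": 0}, {"gripper": 0.03, "slide": [0, 0, 0.098], "spin": 0}, {"gripper": 0.03, "slide": [0, 0, 0.098], "spin": 0}, {"gripper": 0.03, "slide": [0, 0, 0.098], "spin": 0}, {"gripper": 0.03, "slide": [0, 0, 0.098], "spin": 0}], "squeeze": 20}}

```text
time_s: 13.15
ee_pos: [0.6057, 0.012, 0.2679]
eef_rot: [3.14, 0.0, 1.571]
force: [-0.5, -0.4, 6.3]
grip_width: 0.0362
grip_force: 20.0
```

```bash
python3 - <<'E'
from h import *
p,W,*_=cam("side");o=telemetry.get_obs();print(o["time_s"],o["ee_pos"],o["grip_width"],o["grip_force"],o["force"],rim(W,(.6055,.012),.096,.019,.004,.01))
E
```

```text
13.2 [0.60566557 0.0119618  0.26784681] 0.03664664711629238 20.002232808619738 [-0.97655805  0.04454435  6.41448107] (array([0.60603913, 0.0126704 ]), np.float64(0.0040201837450655024), 129)
```

>>> {"op": "jog_arm", "data": {"rows": [{"gripper": 0.03, "slide": [0, 0, -0.03], "spin": 0}, {"gripper": 0.03, "slide": [0, 0, -0.075], "spin": 0}, {"gripper": 0.03, "slide": [0, 0, -0.12], "spin": 0}, {"gripper": 0.03, "slide": [-0.035, -0.02, -0.12], "spin": 0}, {"gripper": 0.03, "slide": [-0.075, -0.0435, -0.12], "spin": 0}, {"gripper": 0.03, "slide": [-0.115, -0.0665, -0.12], "spin": 0}, {"gripper": 0.03, "slide": [-0.155, -0.09, -0.12], "spin": 0}, {"gripper": 0.03, "slide": [-0.195, -0.113, -0.12], "spin": 0}]}}

```text
time_s: 14.0
ee_pos: [0.4912, -0.1843, 0.387]
eef_rot: [3.141, 0.0, 1.571]
force: [0.5, -0.3, -1.6]
grip_width: 0.0367
grip_force: 20.0
```

>>> {"op": "jog_arm", "data": {"rows": [{"gripper": 0.03, "slide": [-0.035, -0.02, 0], "spin": 0}, {"gripper": 0.03, "slide": [-0.054, -0.031, 0], "spin": 0}, {"gripper": 0.03, "slide": [-0.054, -0.031, 0], "spin": 0}, {"gripper": 0.03, "slide": [-0.054, -0.031, 0], "spin": 0}, {"gripper": 0.03, "slide": [-0.054, -0.031, 0], "spin": 0}, {"gripper": 0.03, "slide": [-0.054, -0.031, 0], "spin": 0}]}}

```text
time_s: 14.6
ee_pos: [0.462, -0.2361, 0.3866]
eef_rot: [-3.142, -0.0, 1.572]
force: [0.2, 0.3, -0.3]
grip_width: 0.0367
grip_force: 20.0
```

```bash
python3 - <<'E'
from h import *
o=telemetry.get_obs();print(o["time_s"],o["ee_pos"],o["eef_rot"],o["grip_width"],o["grip_force"])
S=[]
for c in["wrist","scene","side"]:
    p,W,*_=cam(c); S.append(p)
    z=o["ee_pos"][2]-.2679+.096
    print(c,z,rim(W,(.4616,-.237),z,.019,.003,.006),"med",rim(W,(.4616,-.237),.076,.027,.003,.006))
    for lo,hi in[(.13,.15),(.15,.17),(.17,.19)]:
        m=(W[...,2]>lo)&(W[...,2]<hi)&(np.hypot(W[...,0]-.4616,W[...,1]+.237)<.022); P=W[m]
        if len(P)>20: print(lo,fit(P,.019,(.4616,-.237)))
cv2.imwrite("pics/n.png",np.vstack([cv2.resize(S[0],(480,300)),np.hstack([cv2.resize(S[2][60:260,300:500],(240,240)),cv2.resize(S[1][40:240,180:380],(240,240))])])[:,:,::-1])
E
```

```text
14.6 [ 0.46198905 -0.23611977  0.38661436] [-3.14156524e+00 -1.28294629e-04  1.57218329e+00] 0.03669428905581233 19.994971230626106
wrist 0.21471436341655972 (array([ 0.46177327, -0.2353972 ]), np.float64(0.0014896335344618857), 1616) med (array([ 0.46146236, -0.23745915]), np.float64(0.0009578163905558795), 398)
0.13 (array([ 0.46145529, -0.23606789]), np.float64(0.00163509435138948))
0.15 (array([ 0.46144374, -0.23404313]), np.float64(0.0017504620382489465))
0.17 (array([ 0.4615916 , -0.23369284]), np.float64(0.001827343950596982))
scene 0.21471436341655972 (array([ 0.46161188, -0.23603271]), np.float64(0.002206887109766689), 85) med (array([ 0.46193635, -0.23766746]), np.float64(0.0012284460305345122), 120)
0.13 (array([ 0.46033538, -0.23749664]), np.float64(0.0009152329062564989))
0.15 (array([ 0.46056389, -0.23746502]), np.float64(0.0009796071493999583))
0.17 (array([ 0.46039809, -0.23751058]), np.float64(0.0011042654372775604))
side 0.21471436341655972 (array([ 0.46253467, -0.23581001]), np.float64(0.002261063707487003), 89) med (array([ 0.46185169, -0.2372472 ]), np.float64(0.0018266214544144822), 109)
0.13 (array([ 0.46216816, -0.23766792]), np.float64(0.001492724540906015))
0.15 (array([ 0.46246762, -0.23776017]), np.float64(0.0015244017412231609))
0.17 (array([ 0.46238646, -0.23790436]), np.float64(0.0014412033493613106))
```

View pics/n.png

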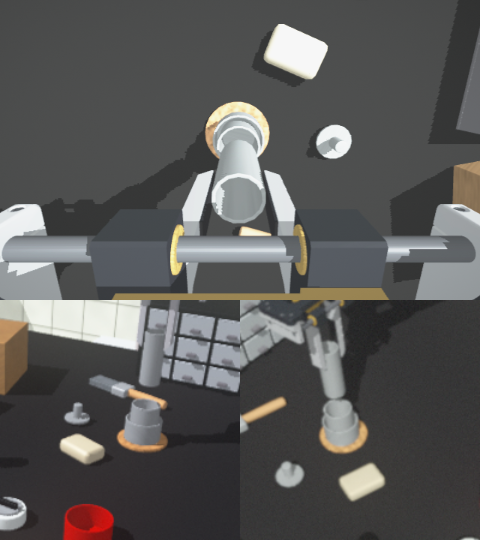

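The medium cup is nested, and the narrow cup is held upright and centred above it. Lowering now.

>>> {"op": "jog_arm", "data": {"rows": [{"gripper": 0.03, "slide": [0, 0, 0.025], "spin": 0}, {"gripper": 0.03, "slide": [0, 0, 0.035], "spin": 0}, {"gripper": 0.03, "slide": [0, 0, 0.05], "spin": 0}, {"gripper": 0.03, "slide": [0, 0, 0.065], "spin": 0}, {"gripper": 0.03, "slide": [0, 0, 0.08], "spin": 0}, {"gripper": 0.03, "slide": [0, 0, 0.095], "spin": 0}, {"gripper": 0.03, "slide": [0, 0, 0.103], "spin": 0}, {"gripper": 0.03, "slide": [0, 0, 0.103], "spin": 0}]}}

```text
time_s: 15.55
ee_pos: [0.4615, -0.2369, 0.283]
eef_rot: [-3.14, -0.001, 1.571]
force: [0.6, 0.3, -1.4]
grip_width: 0.0363
grip_force: 20.0
```

>>> {"op": "jog_arm", "data": {"rows": [{"gripper": 0.03, "slide": [0, 0, 0.001], "spin": 0}, {"gripper": 0.03, "slide": [0, 0, 0.001], "spin": 0}]}}

```text
time_s: 15.75
ee_pos: [0.4616, -0.237, 0.2832]
eef_rot: [3.141, 0.0, 1.571]
force: [0.8, 0.5, -0.1]
grip_width: 0.0366
grip_force: 20.0
```

```bash
python3 - <<'E'
from h import *
o=telemetry.get_obs();print(o["time_s"],o["ee_pos"],o["force"],o["grip_width"],o["grip_force"])
for c in["wrist","scene","side"]:
    p,W,*_=cam(c); 
    print(c,rim(W,(.4616,-.237),.111,.019,.003,.006),"med",rim(W,(.4616,-.237),.076,.027,.003,.006))
E
```

```text
15.75 [ 0.46162044 -0.23701806  0.2832261 ] [ 0.75138406  0.49475347 -0.12233618] 0.03659571697611545 19.999154107645154
wrist (array([ 0.46152728, -0.23621835]), np.float64(0.001556848704528516), 1677) med (array([ 0.46162218, -0.23716674]), np.float64(0.005419200444014008), 988)
scene (array([ 0.46100658, -0.23713315]), np.float64(0.0019750489876457604), 68) med (array([ 0.46067207, -0.23898228]), np.float64(0.0036420601661069038), 88)
side (array([ 0.46187227, -0.23615531]), np.float64(0.0024658771826309035), 87) med (array([ 0.46287661, -0.23942468]), np.float64(0.004166579299399988), 99)
```

Release and rise.

>>> {"op": "jog_arm", "data": {"rows": [{"gripper": 0.03, "slide": [0, 0, 0.001], "spin": 0}, {"gripper": 0.06, "slide": [0, 0, 0.001], "spin": 0}, {"gripper": 0.06, "slide": [0, 0, 0.001], "spin": 0}, {"gripper": 0.06, "slide": [0, 0, 0.001], "spin": 0}, {"gripper": 0.06, "slide": [0, 0, -0.03], "spin": 0}, {"gripper": 0.06, "slide": [0, 0, -0.08], "spin": 0}, {"gripper": 0.06, "slide": [0, 0, -0.11], "spin": 0}, {"gripper": 0.06, "slide": [0, 0, -0.11], "spin": 0}]}}

```text
time_s: 16.7
ee_pos: [0.4616, -0.2371, 0.397]
eef_rot: [3.135, 0.004, 1.571]
force: [1.5, 0.4, -0.1]
grip_width: 0.0604
grip_force: 0.0
```

```bash
python3 - <<'E'
from h import *
o=telemetry.get_obs();print(o["time_s"],o["ee_pos"],o["force"],o["grip_width"],o["grip_force"])
for c in["wrist","scene","side"]:
    p,W,*_=cam(c); 
    print(c,rim(W,(.4616,-.237),.11,.019,.003,.006),"med",rim(W,(.4616,-.237),.076,.027,.003,.006))
    m=(np.hypot(W[...,0]-.4616,W[...,1]+.237)<.02)&(W[...,2]<.13); print("top",np.percentile(W[m][:,2],[80,90,98]))
    P=W[(W[...,2]>.03)&(W[...,2]<.045)&(np.hypot(W[...,0]-.603,W[...,1]+.246)<.02)]
    print("knob",len(P),(P.min(0)+P.max(0))/2 if len(P) else 0, fit(P,.009,(.603,-.246)) if len(P) else 0)
    P=W[(W[...,2]>.008)&(W[...,2]<.014)&(np.hypot(W[...,0]-.603,W[...,1]+.246)<.04)]
    print("disc",len(P),(P.min(0)+P.max(0))/2,np.ptp(P,0))
E
```

```text
16.7 [ 0.46164093 -0.23705862  0.3969852 ] [ 1.46121048  0.36899904 -0.1292353 ] 0.060393231455958964 0.0
wrist (array([ 0.46115924, -0.23663645]), np.float64(0.0009828647612791085), 508) med (array([ 0.46150368, -0.23736476]), np.float64(0.00408983063622255), 520)
top [0.10990692 0.11085167 0.11171651]
knob 264 [ 0.60260786 -0.24669177  0.03607331] (array([ 0.60375401, -0.24733897]), np.float64(0.003314717450089067))
disc 1211 [ 0.60278897 -0.24648261  0.0109884 ] [0.05161561 0.05085288 0.00595119]
scene (array([ 0.46135214, -0.23665952]), np.float64(0.0011595793046585581), 79) med (array([ 0.46097112, -0.23826083]), np.float64(0.003659439557537804), 107)
top [0.10785206 0.11099136 0.11253464]
knob 62 [ 0.60335    -0.24670089  0.03640074] (array([ 0.60252906, -0.24758747]), np.float64(0.0029034072402679256))
disc 235 [ 0.60305262 -0.24687948  0.01103188] [0.05143898 0.0525416  0.00592235]
side (array([ 0.46148349, -0.23664908]), np.float64(0.001723213190250318), 77) med (array([ 0.462322  , -0.23919837]), np.float64(0.003928742455241791), 97)
top [0.10749464 0.10969312 0.1116155 ]
knob 42 [ 0.60321511 -0.24634492  0.03559674] (array([ 0.60357772, -0.24829759]), np.float64(0.002665765528586948))
disc 141 [ 0.6030764  -0.24733143  0.010996  ] [0.05035582 0.05641032 0.00571384]
```

>>> {"op": "jog_arm", "data": {"rows": [{"gripper": 0.06, "slide": [-0.003, 0.035, 0], "spin": 0}, {"gripper": 0.06, "slide": [-0.006, 0.075, 0], "spin": 0}, {"gripper": 0.06, "slide": [-0.008, 0.115, 0], "spin": 0}, {"gripper": 0.06, "slide": [-0.0095, 0.1415, 0], "spin": 0}, {"gripper": 0.06, "slide": [-0.0095, 0.1415, 0.04], "spin": 0}, {"gripper": 0.06, "slide": [-0.0095, 0.1415, 0.08], "spin": 0}, {"gripper": 0.06, "slide": [-0.0095, 0.1415, 0.11], "spin": 0}, {"gripper": 0.06, "slide": [-0.0095, 0.1415, 0.11], "spin": 0}]}}

```text
time_s: 17.65
ee_pos: [0.6021, -0.2461, 0.2765]
eef_rot: [-3.133, -0.004, 1.571]
force: [0.5, 1.1, 0.2]
grip_width: 0.0596
grip_force: 0.0
```

>>> {"op": "jog_arm", "data": {"rows": [{"gripper": 0.06, "slide": [0, 0, 0], "spin": 0}, {"gripper": 0.06, "slide": [0, 0, 0], "spin": 0}, {"gripper": 0.06, "slide": [0, 0, 0], "spin": 0}]}}

```text
time_s: 17.95
ee_pos: [0.6032, -0.2466, 0.2844]
eef_rot: [3.139, 0.001, 1.571]
force: [-0.5, -0.4, 0.9]
grip_width: 0.0599
grip_force: 0.0
```

```bash
python3 - <<'E'
from h import *
p,W,*_=cam("wrist");o=telemetry.get_obs();print(o["time_s"],o["ee_pos"],o["eef_rot"])
for z0,z1,r in[(.008,.014,.04),(.036,.045,.02)]:
    P=W[(W[...,2]>z0)&(W[...,2]<z1)&(np.hypot(W[...,0]-.603,W[...,1]+.246)<r)]
    print(len(P),(P.min(0)+P.max(0))/2,np.ptp(P,0),P.mean(0))
E
```

```text
18.0 [ 0.60311476 -0.24655853  0.28416835] [3.13960249e+00 9.68579980e-04 1.57079848e+00]
2449 [ 0.60350041 -0.24648281  0.01101326] [0.05091945 0.05105812 0.00586263] [ 0.60342013 -0.24429593  0.01188768]
446 [ 0.60343894 -0.24656157  0.03875605] [0.01677057 0.01707536 0.00539309] [ 0.60347108 -0.24599399  0.03964113]
```

Aligned. I'll descend 70 mm (TCP about 0.214) and grip the knob.

>>> {"op": "jog_arm", "data": {"rows": [{"gripper": 0.06, "slide": [0, 0, 0.03], "spin": 0}, {"gripper": 0.06, "slide": [0, 0, 0.06], "spin": 0}, {"gripper": 0.06, "slide": [0, 0, 0.069], "spin": 0}, {"gripper": 0.06, "slide": [0, 0, 0.069], "spin": 0}, {"gripper": 0.01, "slide": [0, 0, 0.069], "spin": 0}, {"gripper": 0.01, "slide": [0, 0, 0.069], "spin": 0}, {"gripper": 0.01, "slide": [0, 0, 0.069], "spin": 0}, {"gripper": 0.01, "slide": [0, 0, 0.069], "spin": 0}], "squeeze": 20}}

```text
time_s: 18.8
ee_pos: [0.6031, -0.2466, 0.2144]
eef_rot: [3.141, 0.0, 1.571]
force: [-0.1, -0.9, -1.4]
grip_width: 0.0313
grip_force: 0.0
```

>>> {"op": "jog_arm", "data": {"rows": [{"gripper": 0.01, "slide": [0, 0, 0], "spin": 0}, {"gripper": 0.01, "slide": [0, 0, 0], "spin": 0}, {"gripper": 0.01, "slide": [0, 0, 0], "spin": 0}]}}

```text
time_s: 19.1
ee_pos: [0.603, -0.2465, 0.2138]
eef_rot: [3.141, 0.0, 1.571]
force: [0.0, -0.0, 1.8]
grip_width: 0.0175
grip_force: 20.0
```

>>> {"op": "jog_arm", "data": {"rows": [{"gripper": 0.01, "slide": [0, 0, -0.03], "spin": 0}, {"gripper": 0.01, "slide": [0, 0, -0.075], "spin": 0}, {"gripper": 0.01, "slide": [0, 0, -0.12], "spin": 0}, {"gripper": 0.01, "slide": [0, 0, -0.14], "spin": 0}, {"gripper": 0.01, "slide": [0.0025, -0.035, -0.14], "spin": 0}, {"gripper": 0.01, "slide": [0.005, -0.075, -0.14], "spin": 0}, {"gripper": 0.01, "slide": [0.008, -0.115, -0.14], "spin": 0}, {"gripper": 0.01, "slide": [0.01, -0.1415, -0.14], "spin": 0}]}}

```text
time_s: 19.9
ee_pos: [0.4594, -0.2361, 0.3536]
eef_rot: [-3.141, -0.0, 1.571]
force: [-0.1, -0.0, 0.4]
grip_width: 0.0174
grip_force: 20.0
```

>>> {"op": "jog_arm", "data": {"rows": [{"gripper": 0.01, "slide": [0, 0, 0], "spin": 0}, {"gripper": 0.01, "slide": [0, 0, 0], "spin": 0}, {"gripper": 0.01, "slide": [0, 0, 0], "spin": 0}, {"gripper": 0.01, "slide": [0, 0, 0], "spin": 0}]}}

```text
time_s: 20.3
ee_pos: [0.4622, -0.2365, 0.3534]
eef_rot: [-3.141, -0.0, 1.571]
force: [0.2, 0.1, -0.5]
grip_width: 0.0175
grip_force: 20.0
```

```bash
python3 - <<'E'
from h import *
o=telemetry.get_obs();print(o["time_s"],o["ee_pos"],o["eef_rot"],o["grip_width"],o["grip_force"],o["force"])
z=o["ee_pos"][2]-.2138; S=[]
for c in["wrist","scene","side"]:
    p,W,*_=cam(c); S.append(p)
    P=W[(abs(W[...,2]-z-.011)<.004)&(np.hypot(W[...,0]-.4613,W[...,1]+.2367)<.04)]
    print(c,z,len(P),(P.min(0)+P.max(0))/2,np.ptp(P,0),"narrow",rim(W,(.4613,-.2367),.11,.019,.003,.006))
    print(np.linalg.lstsq(np.c_[P[:,:2]-P[:,:2].mean(0),np.ones(len(P))],P[:,2],rcond=None)[0])
cv2.imwrite("pics/l.png",np.vstack([cv2.resize(S[0],(480,300)),np.hstack([cv2.resize(S[2][60:260,300:500],(240,240)),cv2.resize(S[1][40:240,180:380],(240,240))])])[:,:,::-1])
E
```

```text
20.3 [ 0.46218094 -0.2365149   0.3533575 ] [-3.14134904e+00 -1.91547566e-04  1.57126353e+00] 0.017514286393182185 19.99976634979248 [ 0.18734186  0.06786292 -0.51534909]
wrist 0.1395574988008973 2251 [ 0.4619076  -0.23672508  0.15074587] [0.05131473 0.05150091 0.00757764] narrow (array([ 0.46128228, -0.23666433]), np.float64(0.0008218124842821646), 165)
[ 0.00156085 -0.01092801  0.15143579]
scene 0.1395574988008973 201 [ 0.46188032 -0.23605615  0.15082245] [0.05048445 0.05088169 0.00718013] narrow (array([ 0.46150882, -0.23695984]), np.float64(0.0013313341592816187), 80)
[-0.02813354 -0.01662796  0.15159292]
side 0.1395574988008973 148 [ 0.461779   -0.23443532  0.15022495] [0.04978023 0.0484347  0.00688099] narrow (array([ 0.4617728 , -0.23669009]), np.float64(0.0017050225215753257), 72)
[ 0.01329454 -0.05200512  0.15096273]
```

View pics/l.png

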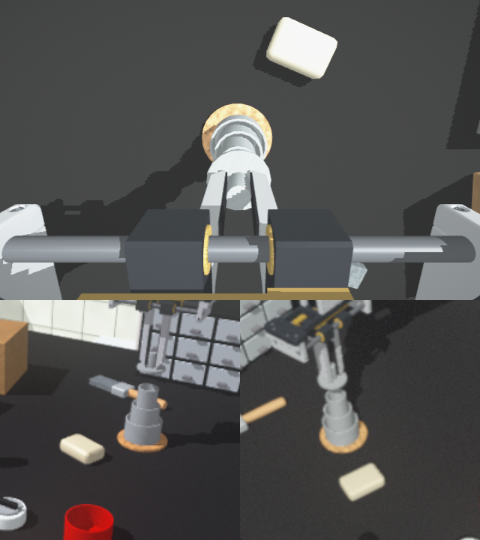

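The nest stands concentric on the mat, and the lid is level and centred over it. I'll lower it 35 mm.

>>> {"op": "jog_arm", "data": {"rows": [{"gripper": 0.01, "slide": [0, 0, 0.015], "spin": 0}, {"gripper": 0.01, "slide": [0, 0, 0.024], "spin": 0}, {"gripper": 0.01, "slide": [0, 0, 0.029], "spin": 0}, {"gripper": 0.01, "slide": [0, 0, 0.032], "spin": 0}, {"gripper": 0.01, "slide": [0, 0, 0.034], "spin": 0}, {"gripper": 0.01, "slide": [0, 0, 0.035], "spin": 0}, {"gripper": 0.01, "slide": [0, 0, 0.035], "spin": 0}]}}

```text
time_s: 21.15
ee_pos: [0.4615, -0.2365, 0.3188]
eef_rot: [3.141, 0.0, 1.571]
force: [0.3, -0.4, 0.5]
grip_width: 0.0179
grip_force: 20.0
```

```bash
python3 - <<'E'
from h import *
o=telemetry.get_obs();print(o["ee_pos"],o["force"])
for c in["wrist","scene","side"]:
    p,W,*_=cam(c)
    P=W[(abs(W[...,2]-.115)<.004)&(np.hypot(W[...,0]-.4613,W[...,1]+.2367)<.04)]
    print(c,len(P),(P.min(0)+P.max(0))/2,np.ptp(P,0),np.median(P[:,2]))
E
```

```text
[ 0.46151158 -0.23654351  0.31879363] [ 0.25042385 -0.40263897  0.54236926]
wrist 2231 [ 0.46127597 -0.23674074  0.11567028] [0.05119    0.05116315 0.00650948] 0.11691007133536212
scene 174 [ 0.46192021 -0.23635328  0.11549417] [0.0486805  0.04927703 0.00691451] 0.11739224950514777
side 143 [ 0.46124938 -0.23317315  0.11544324] [0.05026103 0.04677359 0.00695594] 0.11684793403310466
```

Nearly seated (about 1 mm left). I'll go down the last millimetre, release and rise.

>>> {"op": "jog_arm", "data": {"rows": [{"gripper": 0.01, "slide": [0, 0, 0.001], "spin": 0}, {"gripper": 0.01, "slide": [0, 0, 0.001], "spin": 0}, {"gripper": 0.05, "slide": [0, 0, 0.001], "spin": 0}, {"gripper": 0.05, "slide": [0, 0, 0.001], "spin": 0}, {"gripper": 0.05, "slide": [0, 0, 0.001], "spin": 0}, {"gripper": 0.05, "slide": [0, 0, 0.001], "spin": 0}, {"gripper": 0.05, "slide": [0, 0, -0.03], "spin": 0}, {"gripper": 0.05, "slide": [0, 0, -0.07], "spin": 0}]}}

```text
time_s: 22.1
ee_pos: [0.4613, -0.2364, 0.3881]
eef_rot: [-3.138, -0.002, 1.571]
force: [0.1, -0.5, 0.4]
grip_width: 0.0496
grip_force: 0.0
```

>>> {"op": "jog_arm", "data": {"rows": [{"gripper": 0.05, "slide": [0, 0, -0.02], "spin": 0}, {"gripper": 0.05, "slide": [0, 0, -0.02], "spin": 0}, {"gripper": 0.05, "slide": [0, 0, -0.02], "spin": 0}, {"gripper": 0.05, "slide": [0, 0, -0.02], "spin": 0}, {"gripper": 0.05, "slide": [0, 0, -0.02], "spin": 0}]}}

```text
time_s: 22.6
ee_pos: [0.4615, -0.2365, 0.4075]
eef_rot: [-3.14, -0.001, 1.571]
force: [-1.3, -0.0, 0.1]
grip_width: 0.0501
grip_force: 0.0
```

```bash
python3 - <<'E'
from h import *
o=telemetry.get_obs();print(o["ee_pos"],o["force"],o["grip_width"]);S=[]
for c in["wrist","scene","side"]:
    p,W,*_=cam(c);S.append(p)
    for z,n in((.115,"disc"),(.142,"knob")):
        P=W[(abs(W[...,2]-z)<.003)&(np.hypot(W[...,0]-.4613,W[...,1]+.2367)<.04)]
        print(c,n,len(P),(P.min(0)+P.max(0))/2,np.ptp(P,0),np.median(P[:,2]))
    print(" med",rim(W,(.4616,-.237),.076,.027,.003,.006))
cv2.imwrite("pics/f.png",np.vstack([cv2.resize(S[0],(480,300)),np.hstack([cv2.resize(S[2][60:260,300:500],(240,240)),cv2.resize(S[1][40:240,180:380],(240,240))])])[:,:,::-1])
E
```

```text
[ 0.46148721 -0.23652439  0.40749009] [-1.28896003 -0.02558678  0.08838904] 0.05011576743998737
wrist disc 2155 [ 0.46147153 -0.23664198  0.11500032] [0.05103718 0.05129097 0.0057571 ] 0.11594489222671019
wrist knob 383 [ 0.46112062 -0.23629683  0.14215857] [0.01740678 0.01714538 0.00566603] 0.14372017033509626
 med (array([ 0.46140461, -0.23755742]), np.float64(0.0009151741399313622), 237)
scene disc 234 [ 0.46138379 -0.2366798   0.11501377] [0.05221104 0.05169666 0.00590908] 0.11613364666393941
scene knob 38 [ 0.46147489 -0.23625632  0.1422473 ] [0.01733523 0.01704188 0.00547144] 0.14364407139533966
 med (array([ 0.46017653, -0.23941885]), np.float64(0.0035280617496268544), 102)
side disc 164 [ 0.46134557 -0.23651168  0.11497671] [0.05137241 0.05222965 0.00567442] 0.11590325852560761
side knob 32 [ 0.46087335 -0.23543021  0.14210514] [0.0159514  0.01714448 0.0052352 ] 0.1435507302247852
 med (array([ 0.46277831, -0.23925498]), np.float64(0.0038046387841630157), 98)
```

View pics/f.png

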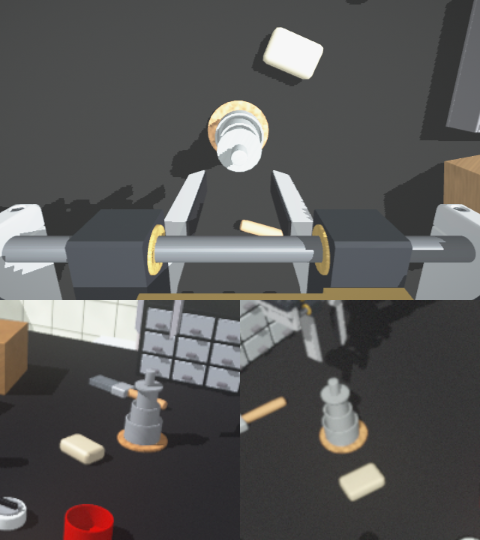

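The lid is seated: disc top is at about 0.115 and knob top at about 0.143, both as expected. Everything is concentric and the gripper is clear.

```bash
python3 -c "
from station import workorder
print(workorder.hand_in())"
```

```text
the job is handed in; nothing more can be done
None
```

The three steel cups and the lid stand nested in the middle of the round mat, all within about 1–2 mm of centre in the last camera check; the job is handed in at about 23 s, and no verdict came back.

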